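# Clamp a shear blank in the ratchet clamp

## Task

Lay the loose shear blank flat on the two rests of the ratchet clamp, its handle between the open jaws and its round pivot boss over the front rest. Then swing the ratchet lever forward and back, notch by notch, until the blank is firmly clamped: the first click at which the knob, held just past the click, pushes back with 8 N or more is right; stop there, as one more click can be too tight and dent it. Leave the lever swung fully back against its stop and the things lying around undisturbed.

Things in the scene. Friction and masses are not known exactly. Their poses are not given: they have to be found in the camera images.
- clamp: Dark steel bench clamp fixed to the bench, base plate 12 mm thick. Origin: on the bench surface, on the vertical axle of its ratchet wheel. z up, +y from the wheel to the jaws. At lever value 0 the lever points along angle 2.79 rad from the clamp's +x axis (counterclockwise from above). Two grey rests, tops at z = 40 mm: rear x -2 to 34, y 129 to 185 mm; front x -100 to -84, y 122 to 182 mm.
- nest (a point): On the clamp, at (-45, 148, 40) mm in its frame: where the blank's origin goes, x axis along the clamp's x axis (within 15 mm in x and 0.12 rad; across y anywhere between the jaws). Nothing stands under or beside it within 38 mm in x, so there is room for fingers there.
- jaws (a point): On the clamp, at (16, 148, 51) mm in its frame: middle of the open jaws, two steel faces 36 mm long in x, 40 to 62 mm high, closing along y. The sliding jaw's face starts at y = 132 mm. The other, on a fixed anvil block, is set differently each time, its face anywhere from y = 164 to 188 mm, and is not measured: feel for it with the lever.
- lever (a joint): Lever angle about the axle, rad: 0 at its back stop, 1.15 at its front stop, growing counterclockwise from above. Growing (forward) drives the wheel; swinging back, a second pawl holds the wheel. From the back stop its pawl meets a tooth at about 0.12; one notch is gained (click) by about 0.56, a second by about 0.95, a little later under load. Swing back below 0.08 for the next. Stays where left.
- wheel: Toothed steel ratchet wheel, 100 mm across, 16 teeth, 34 to 46 mm high, on the axle under the lever; origin as the clamp's. Each notch (0.39 rad, counterclockwise) moves the sliding jaw 6.3 mm; 4 to 8 notches in all are usual. Without load, moving the lever takes 1 to 2 N at the knob.
- knob (a point): On the axis of the lever's upright round black knob (20 mm across, 58 to 105 mm high), 82 mm above the bench, 120 mm from the axle: a good height for the TCP when pushing the knob or taking it between the fingers. The lever's bar below it is 20 mm wide, 50 to 58 mm high.
- carriage: The sliding jaw's carriage, driven along the clamp's +y by the wheel; origin at the clamp's origin at the start. Its jaw is spring-backed (6 N/mm), so the carriage goes on moving after the blank is nipped between both jaws: each notch then adds about 38 N on the blank, about 4.5 N at the knob. 8 N at the knob, held still just past a click, is about 65 N on the blank.
- blank: Loose steel forging of one pruning-shear half, 0.25 kg, about 203 mm long, lying flat. Origin: on the underside, in the handle, a good place to grip. +x along the handle: a straight bar 20 mm wide (y) and 14 mm thick from x = -30 to +85 mm; the round pivot boss (34 mm across, 14 mm thick) at x = -45 mm; the blade (24 mm wide, 8 mm thick) from there to x = -118 mm. z up.
- boss (a point): Centre of the top of the blank's round pivot boss, at x = -45, z = 14 mm in the blank's frame.
- oil_can: Bystander: upright bare metal can, 60 mm across, 120 mm high, origin at the centre of its underside.
- stone: Bystander: grey sharpening stone 150 x 50 x 25 mm lying flat, origin at the centre of its underside.
- hammer: Bystander: hammer lying on the bench, origin under the middle of it.
Mind the look-alikes: they are no part of the job. Leave any black, green or purple look-alike of the blank alone.

How it is judged:
By the outcome, as a careful person would: the job done as asked, in the order asked, and still so for the second after the job is handed in, with the robot touching nothing.
It also fails if it takes over 72 s, if anything falls off the work surface, if the arm or the gripper's body presses on something with over 40 N, if the wrist force passes 120 N, or if a joint passes its speed limit or range.

## Robot

A 6-joint arm with a two-finger parallel gripper is mounted at the origin on the work surface. World frame = base frame: x ahead of the robot, y to its left, z up, the work surface at z = 0. Lengths are in mm, angles in degrees, forces in N, time in s.
With the tool pointing down it reaches from about 350 to 850 mm from the base axis. Payload 8.1 kg.
Tool frame: the origin (TCP) lies between the finger pads, 19 mm behind the fingertips; this is the grasp point; z points along the fingers, y is the line along which they close (so a half turn about z gives the same grasp; the last joint's range is limited). The gripper opens to 85 mm and grips with 20 to 120 N. Pads are 22 mm wide; open, the fingers measure 114 mm over their backs; the gripper's body (76 mm by 85 mm) begins 54 mm behind the grasp point. The pads swing forward as they close: fully open they stand 13 mm farther back than shut.
Start: joints at [68.274, 7.471, 85.268, -0, 87.261, -4.893], TCP at [173.733, 574.302, 249.992] pointing down, gripper open.
Joint ranges: [-169.43, 169.43], [-51.17, 129.36], [1.28, 143.12], [-76.62, 256.62], [0, 156.53], [-152.29, 152.29]. Speed limits (degrees/s): [136.94, 136.94, 159.86, 180, 180, 180].

## Interface

Orientations are given as [roll, pitch, yaw] about the fixed x, y, z axes, in that order (R = Rz(yaw) Ry(pitch) Rx(roll)).
In Python, from bench import sensors, optics, job gives the robot as it stands.
- The arm moves only by the tool play_rows, never from a script. Its argument "motion" is a list that holds one entry, the list of rows, each a list of 6 numbers: the shift along the tool's x, y, z in cm, then the turn, a rotation vector about the tool's x, y, z in degrees. In form: [[[x, y, z, ax, ay, az], ...]]. A call has 1 to 5 rows; each row is the pose to reach, as a shift and turn from the pose commanded when the call began, along the tool's axes at that moment; what a row does not reach only later rows make up. A row lasts 1/10 s, in which the tool goes at most 50 mm and 8.59 degrees, less where a joint would pass 70% of its speed; a pose out of reach is approached as far as the arm can. A call with a gripper value outside its range is refused whole. "jaw" is the opening, from 0 (shut) to 1 (fully open), set as the call begins (left out, the last holds). The fingers move at their own pace and stop on an object; "squeeze" is the grip in N (left out, the last holds). Time passes only in rows, so rows that repeat a pose let the fingers close. It gives the time, the measured TCP pose, the force, the opening and the grip force at its end, in the units of the state.
- sensors.sense(): the state, without advancing time (a new reading comes with each control period).
- optics.snapshot(name): name is "scene" or "top" or "wrist"; returns a dict with "pixels" (480x640x3 uint8, red, green, blue), "mtx" (3x3 intrinsics, pixels), "R" (3x3) and "t" (3): a world point X has camera coordinates R X + t; the wrist camera has in their place "T_tool_cam" (4x4, takes a point from camera to tool coordinates, whose origin is the TCP and whose axes are the flange's). Camera axes: x right, y down, z forward; pixel columns grow to the right and rows downward; lengths in mm; the calibration is good to about 2 mm. A picture is of the moment at which its call begins: read the wrist's pose just before it. There is no depth.
- job.hand_in(): hands the job in; it is judged then, once.
The state is a dict: "time": time; "joint_pos": joint angles; "qd": joint speeds; "joint_efforts": joint torques, N m; "tool_pos": TCP position; "tcp_rot": TCP orientation; "ft_force": force on the tool from outside, world axes, zero at the start; "wrist_torque": the same for the moment, N m; "finger_gap": finger opening in mm; "grip_force": force on a finger pad.
Only numpy, scipy, OpenCV 4.12 (cv2) and the standard library are available. Lean on these libraries where they do the work, as an engineer would, in place of code of your own. Each camera call takes 0.05 s, during which the arm holds its last target. There are 200 camera calls.

## Working session

There is one attempt and no reset: what is moved stays moved. The work goes in short steps, Python scripts to look and compute and a tool call to move; the robot and the scene stay as the last step left them, time stands still between calls to the robot, and variables do not carry over. Pictures are saved under pics/ and viewed, at most 10 in all, crops included, and the job is handed in when it is done.

Besides the shell and the picture viewer there is one more tool, called after "Request:" as a command line: name --argument value ..., lists and objects as JSON in quotes. play_rows: Moves the arm, as the interface text tells. Its arguments: {"type":"object","properties":{"motion":{"type":"array","items":{"type":"array","items":{"type":"array","items":{"type":"number"}}}},"jaw":{"type":"number"},"squeeze":{"type":"number"}},"required":["motion"]}

```bash
mkdir -p pics; ls; python3 - <<'E'
from bench import sensors, optics
import cv2, numpy as np, pickle
s=sensors.sense(); print(s)
d={}
for n in ("scene","top"):
    d[n]=optics.snapshot(n); cv2.imwrite(f"pics/{n}0.png",d[n]["pixels"][:,:,::-1])
    print(n,d[n]["mtx"].tolist(),d[n]["R"].tolist(),d[n]["t"].tolist() if hasattr(d[n]["t"],'tolist') else d[n]["t"])
pickle.dump(d,open("d0.pkl","wb"))
E
```

```text
pics
{'time': 0.0, 'joint_pos': array([ 6.82718459e+01,  7.51290929e+00,  8.53309823e+01,  2.08169330e-04,
        8.72590111e+01, -4.89234456e+00]), 'qd': array([ 0.06348774,  0.01935376,  0.02212041,  0.04717043,  0.03962971,
       -0.01889023]), 'joint_efforts': array([-1.06146524e-04, -5.69419134e+01, -5.00545549e+01, -3.45280148e-05,
        1.49911753e-02,  1.04843596e-05]), 'tool_pos': array([173.55905763, 573.81739422, 248.95097558]), 'tcp_rot': array([-1.79897490e+02, -8.98307938e-03,  1.63164172e+02]), 'ft_force': array([-0.5750442 , -0.39336092, -0.44845611]), 'wrist_torque': array([-2.60913477e-05, -3.35534871e-02,  7.25381987e-03]), 'grip_force': 0.0, 'finger_gap': 85.55711567761361}
scene [[467.8754623310671, 0.0, 321.4952286707404], [0.0, 467.8754623310671, 239.04284393402529], [0.0, 0.0, 1.0]] [[-0.7713265060572876, 0.6360902085410494, -0.02108714422726583], [0.4220912623351508, 0.48647039885681664, -0.764974193876113], [-0.47633432304818857, -0.5989455715123821, -0.643715632132644]] [410.16350341720164, -117.95543714574717, 1368.103156691258]
top [[490.20862711003343, 0.0, 318.3075089689543], [0.0, 490.20862711003343, 254.28184353932411], [0.0, 0.0, 1.0]] [[0.004830135451709688, -0.9996041526324034, -0.0277165624054089], [-0.9835003578778466, 0.0002637565673170845, -0.18090598797889754], [0.1808416872451315, 0.02813304947082676, -0.983109767870204]] [-36.975421376511626, 488.75295994893, 1339.944140570909]
```

View pics/top0.png

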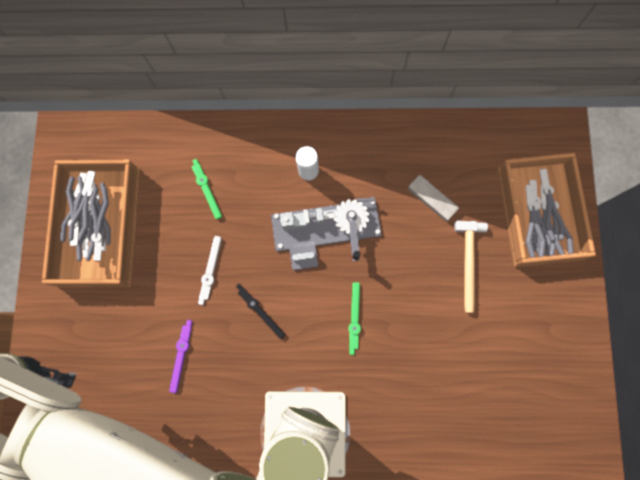

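View pics/scene0.png

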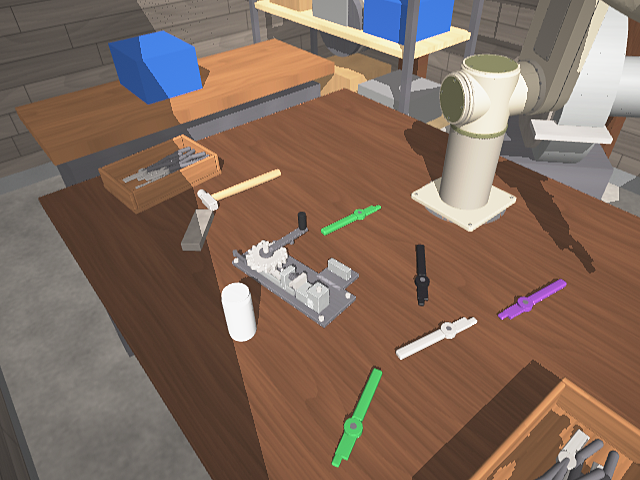

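The candidates in the top view are the bare-steel piece at (210,270), green ones at (206,188) and (355,318), black at (260,312), purple at (181,356), plus scrap in the boxes at (88,215) and (545,215). The bare-steel loose one at (210,270) fits the description. The clamp's wheel is at (351,216) and its knob at about (356,252). Next, one close crop to check this.

```bash
cat > h.py <<'E'
import numpy as np, cv2, pickle
from scipy.spatial.transform import Rotation as Ro
def ray(c,u,v,z):
    """world point at height z seen at pixel u,v"""
    R=np.array(c["R"]);t=np.array(c["t"]);K=np.array(c["mtx"])
    d=R.T@np.linalg.solve(K,[u,v,1.]); o=-R.T@t
    return o+d*(z-o[2])/d[2]
def proj(c,X):
    p=np.array(c["mtx"])@(np.array(c["R"])@np.asarray(X,float).T+np.array(c["t"]).reshape(3,1)); return (p[:2]/p[2]).T
def wrist(s,snap):
    """wrist snapshot as a fixed camera given state"""
    T=np.eye(4);T[:3,:3]=Ro.from_euler('xyz',s["tcp_rot"],degrees=True).as_matrix();T[:3,3]=s["tool_pos"]
    W=np.linalg.inv(T@np.array(snap["T_tool_cam"]))
    return dict(mtx=snap["mtx"],R=W[:3,:3],t=W[:3,3],pixels=snap["pixels"])
E
python3 - <<'E'
from h import *
d=pickle.load(open("d0.pkl","rb"))
im=d["top"]["pixels"][:,:,::-1]
cv2.imwrite("pics/crop0.png",cv2.resize(im[190:310,190:390],(800,480),interpolation=cv2.INTER_CUBIC))
t=d["top"]
for n,u,v,z in (("boss",208,280,14),("hend",217,238,14),("blade",203,302,8),("wheel",351,213,46),("knob",356,252,105)): print(n,ray(t,u,v,z).round())
E
```

```text
boss [419. 282.  14.]
hend [543. 261.  14.]
blade [357. 295.   8.]
wheel [ 608. -129.   46.]
knob [ 484. -139.  105.]
```

View pics/crop0.png

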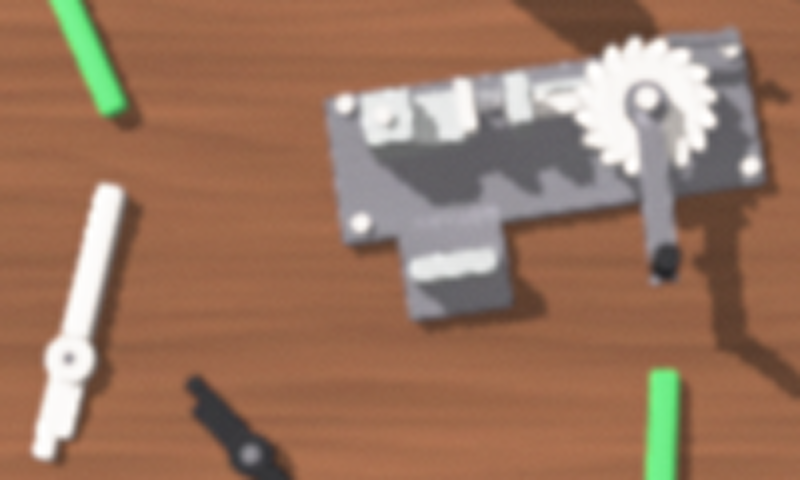

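The steel blank is at crop (70,358) for the boss, with its handle end at (108,185). It is bare and loose, so it is the right one. The clamp's front rest is at (453,263), the wheel at (648,98) and the knob at (664,258). I'll move over the blank.

Request:
play_rows --motion '[[[-3.6,-2,0.5,0,0,0],[-7.2,-4,1,0,0,0],[-10.8,-6,1.5,0,0,0],[-14.4,-8,2,0,0,0],[-18,-10,2.5,0,0,0]]]'

```text
time: 0.6
tool_pos: [317.7, 425.0, 224.4]
tcp_rot: [-180.0, -0.0, 163.2]
ft_force: [0.7, 0.3, -0.2]
finger_gap: 85.2
grip_force: 0.0
```

Request:
play_rows --motion '[[[-3.6,-2,0.5,0,0,-2],[-7.2,-4,1,0,0,-4],[-10.8,-6,1.5,0,0,-6],[-15,-8.3,2,0,0,-7.3],[-18.4,-10.3,2.5,0,0,-7.3]]]'

```text
time: 1.1
tool_pos: [464.5, 272.6, 199.5]
tcp_rot: [-180.0, -0.0, 170.5]
ft_force: [-0.2, 1.3, -0.0]
finger_gap: 85.6
grip_force: 0.0
```

Request:
play_rows --motion '[[[0,0,0,0,0,0],[0,0,0,0,0,0]]]'

```text
time: 1.3
tool_pos: [463.4, 273.8, 199.3]
tcp_rot: [-180.0, -0.1, 170.3]
ft_force: [0.5, -0.4, -0.7]
finger_gap: 85.4
grip_force: 0.0
```

```bash
python3 - <<'E'
from h import *
from bench import sensors, optics
s=sensors.sense(); w=optics.snapshot("wrist"); pickle.dump((s,w),open("w1.pkl","wb"))
print(s["tool_pos"],s["tcp_rot"],np.array(w["T_tool_cam"]).round(3).tolist(), w["mtx"])
cv2.imwrite("pics/w1.png",w["pixels"][:,:,::-1])
E
```

```text
[463.40698234 273.78465725 199.34442348] [-1.79971853e+02 -7.82551347e-02  1.70324204e+02] [[0.002, -0.963, -0.27, 68.358], [1.0, 0.002, 0.0, -0.236], [-0.0, -0.27, 0.963, -122.615], [0.0, 0.0, 0.0, 1.0]] [[424.03415448   0.         310.94474077]
 [  0.         424.03415448 235.77466104]
 [  0.           0.           1.        ]]
```

View pics/w1.png

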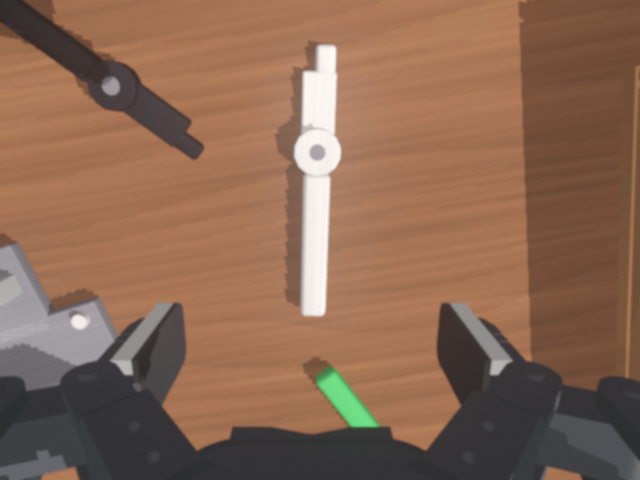

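The blank's boss is at (317,152) and its handle end at (313.5,314), lying almost along the tool x. The fingers will clear everything.

```bash
python3 - <<'E'
from h import *
s,w=pickle.load(open("w1.pkl","rb")); c=wrist(s,w)
b=ray(c,317,152,14); e=ray(c,314,314,14); v=e-b; print(b,e,np.hypot(*v[:2]))
u=v/np.linalg.norm(v); o=b+45*u; a=np.degrees(np.arctan2(u[1],u[0])); print("origin",o,"ang",a)
R=Ro.from_euler('xyz',s["tcp_rot"],degrees=True)
print("tool delta mm",R.inv().apply([*o[:2],12]-s["tool_pos"]),"yaw turn tool z",-((a+180)-s["tcp_rot"][2]))
# clamp from top
t=pickle.load(open("d0.pkl","rb"))["top"]
P=lambda u,v,z: ray(t,190+u/4,190+v/4,z)
for n,x in (("axle",P(648,98,58)),("knob",P(664,258,105)),("frest(-92,152)",P(453,263,40)),("tr",P(735,30,12)),("tl",P(328,100,12)),("bl",P(347,242,12)),("br",P(768,185,12))): print(n,x.round(1))
E
```

```text
[420.28612484 285.2439297   14.        ] [544.94689736 262.27602358  14.        ] 126.75895595971043
origin [464.54126027 277.09021963  14.        ] ang -10.439288843282238
tool delta mm [ -0.81844291   3.54121414 187.34176334] yaw turn tool z 0.7634930683080938
axle [ 600.8 -131.1   58. ]
knob [ 477.  -139.1  105. ]
frest(-92,152) [485.4   6.9  40. ]
tr [ 664.6 -197.4   12. ]
tl [612.2 101.9  12. ]
bl [505.9  85.7  12. ]
br [ 547.8 -219.4   12. ]
```

Request:
play_rows --motion '[[[0,0.2,4,0,0,0.4],[0,0.35,8,0,0,0.8],[0,0.35,12,0,0,0.8],[0,0.35,15.5,0,0,0.8],[0,0.35,17.8,0,0,0.8]]]'

```text
time: 1.85
tool_pos: [461.2, 278.8, 19.2]
tcp_rot: [-179.9, -0.2, 169.8]
ft_force: [0.3, -0.2, 0.0]
finger_gap: 85.5
grip_force: 0.0
```

Request:
play_rows --motion '[[[0,0,0,0,0,0],[0,0,0,0,0,0],[0,0,0,0,0,0],[0,0,0,0,0,0],[0,0,0,0,0,0]]]' --jaw 0 --squeeze 60

```text
time: 2.35
tool_pos: [465.4, 278.8, 24.2]
tcp_rot: [179.9, 0.2, 169.7]
ft_force: [-1.5, 0.3, 3.8]
finger_gap: 17.8
grip_force: 59.2
```

Request:
play_rows --motion '[[[0,0,0,0,0,0],[0,0,0,0,0,0],[0,0,0,0,0,0]]]'

```text
time: 2.65
tool_pos: [465.3, 278.8, 24.2]
tcp_rot: [179.9, 0.1, 169.7]
ft_force: [-1.6, -0.8, 7.0]
finger_gap: 17.8
grip_force: 59.5
```

Request:
play_rows --motion '[[[0,0,-1,0,0,0],[0,0,-4,0,0,0],[0,0,-8,0,0,0],[0,0,-12.5,0,0,0],[0,0,-17.6,0,0,0]]]'

```text
time: 3.15
tool_pos: [462.9, 277.5, 198.4]
tcp_rot: [-179.9, -0.1, 169.7]
ft_force: [0.8, 1.1, -2.9]
finger_gap: 18.1
grip_force: 59.0
```

Request:
play_rows --motion '[[[-1.2,-2.5,0,0,0,0],[-3,-6.5,0,0,0,0],[-4.9,-10.5,0,0,0,0],[-6.8,-14.7,0,0,0,0],[-8.2,-17.7,0,0,0,0]]]'

```text
time: 3.65
tool_pos: [513.0, 86.6, 197.9]
tcp_rot: [-180.0, 0.1, 169.6]
ft_force: [0.6, 0.8, -2.8]
finger_gap: 17.9
grip_force: 59.1
```

Request:
play_rows --motion '[[[-1.4,-3,0,0,0,-5],[-2.6,-5.7,0,0,0,-10],[-3.3,-7.7,0,0,0,-15],[-3.3,-7.7,0,0,0,-19.3],[-3.3,-7.7,0,0,0,-19.3]]]'

```text
time: 4.15
tool_pos: [531.4, 6.7, 197.6]
tcp_rot: [180.0, 0.0, -171.1]
ft_force: [0.6, 0.4, -2.7]
finger_gap: 18.1
grip_force: 59.2
```

Request:
play_rows --motion '[[[0,0,0,0,0,0],[0,0,0,0,0,0]]]'

```text
time: 4.35
tool_pos: [531.4, 8.0, 197.3]
tcp_rot: [180.0, 0.0, -171.1]
ft_force: [0.4, 0.1, -2.6]
finger_gap: 18.1
grip_force: 59.2
```

```bash
python3 - <<'E'
from h import *
from bench import sensors, optics
s=sensors.sense(); w=optics.snapshot("wrist"); pickle.dump((s,w),open("w2.pkl","wb"))
print(s["tool_pos"],s["tcp_rot"],s["ft_force"],s["finger_gap"])
cv2.imwrite("pics/w2.png",w["pixels"][:,:,::-1])
E
```

```text
[531.3780443    8.02365906 197.25593915] [ 1.79997841e+02  9.21642038e-03 -1.71093422e+02] [ 0.44128596  0.1244774  -2.63940827] 18.115466351267436
```

View pics/w2.png

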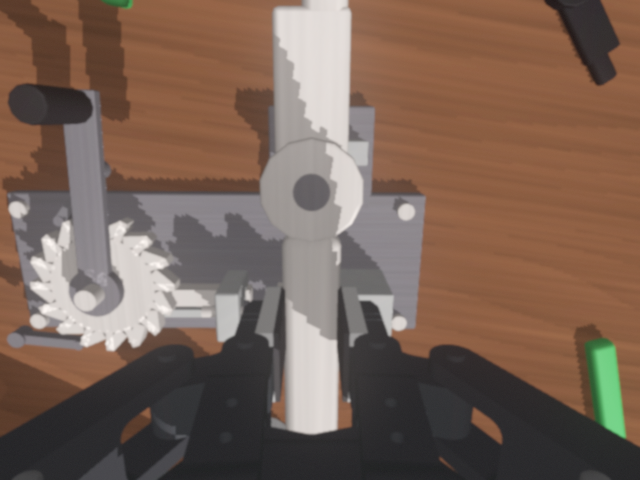

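The clamp lies under the blank. The plate corners are at (12,193), (424,196) and (415,328), the wheel centre at about (103,285), the knob top at (28,104), and the boss at (312,192) over the front rest, whose end is at (368,152).

```bash
python3 - <<'E'
from h import *
s,w=pickle.load(open("w2.pkl","rb")); c=wrist(s,w)
P=lambda u,v,z: ray(c,u,v,z)
ang=lambda a,b: np.degrees(np.arctan2(*(b-a)[[1,0]]))
tl,tr,br=P(12,193,12),P(424,196,12),P(415,328,12)
print("corners",tl,tr,br,"y-dir",ang(tl,tr)-90,"x-dir",ang(tr,br))
ax=P(103,285,46); kn=P(28,104,105); print("axle",ax,"knob",kn,np.hypot(*(kn-ax)[:2]),"lev ang",ang(ax,kn)%360)
b=P(312,192,187); h=P(313,430,187);print("boss",b,"blank ang",ang(b,h))
th=np.radians(ang(tl,tr)-90); M=np.array([[np.cos(th),-np.sin(th)],[np.sin(th),np.cos(th)]])
print("rest end in clamp",M.T@(P(368,142,40)-ax)[:2],"slide jaw top",M.T@(P(245,272,62)-ax)[:2])
for dax in (ax[:2],): 
  print("nest",dax+M@[-45,148])
# axle estimate by circle-of-wheel in top view + knob constraint
E
```

```text
corners [ 551.22492285 -210.88623827   12.        ] [506.13273089  88.01681216  12.        ] [612.01295978 105.29558906  12.        ] y-dir 8.578889220803902 x-dir 9.26849514232529
axle [ 597.2524287  -127.63071991   46.        ] knob [ 479.32555452 -139.00329734  105.        ] 118.47397676533436 lev ang 185.50842957241048
boss [486.35164344   1.10858413 187.        ] blank ang 9.278488346522993
rest end in clamp [-97.95830914 180.28822425] slide jaw top [-16.33828759 101.38784264]
nest [530.67860375  12.00067281]
```

```bash
python3 - <<'E'
from h import *
t=pickle.load(open("d0.pkl","rb"))["top"]
th=np.radians(8.9); M=np.array([[np.cos(th),-np.sin(th)],[np.sin(th),np.cos(th)]]); ax=np.array([597.5,-128.])
for n,u,v,z in (("jaw L top",455,105,62),("jaw R",472,105,62),("anvil R",413,115,62),("anvil L",362,115,62),("frest",413,262,40),("frest r",497,262,40),("narrowblk",517,95,62),("wheel c",645,105,46)):
    print(n,M.T@(ray(t,190+u/4,190+v/4,z)[:2]-ax))
b=np.array([486.35,1.11]); o=b+45*np.array([np.cos(np.radians(9.28)),np.sin(np.radians(9.28))]); print("blank o world",o,"in clamp",M.T@(o-ax))
tgt=ax+M@[-45,148]; s,w=pickle.load(open("w2.pkl","rb"))
R=Ro.from_euler('xyz',s["tcp_rot"],degrees=True); print("move tool mm",R.inv().apply([*(tgt-o),0]))
E
```

```text
jaw L top [ 18.10481182 132.15324201]
jaw R [ 16.2128986  120.26803361]
anvil R [ 15.5622272  162.56866556]
anvil L [ 21.23978079 198.27023737]
frest [-84.8002756 178.5739904]
frest r [-94.02688184 119.72996284]
narrowblk [18.42194267 87.73929761]
wheel c [ 1.1052987  -1.63924051]
blank o world [530.761043     8.36667001] in clamp [-44.8380708  145.05000682]
move tool mm [1.61590513e-01 2.95001175e+00 8.51712014e-05]
```

Request:
play_rows --motion '[[[0,0.3,3,0,0,0],[0,0.3,6.5,0,0,0],[0,0.3,9.5,0,0,0],[0,0.3,11.5,0,0,0],[0,0.3,12.2,0,0,0]]]'

```text
time: 4.9
tool_pos: [529.0, 11.2, 72.2]
tcp_rot: [179.9, -0.3, -171.0]
ft_force: [-1.2, 1.1, -2.4]
finger_gap: 18.3
grip_force: 59.1
```

Request:
play_rows --motion '[[[0,0,0,0,0,0],[0,0,0.2,0,0,0],[0,0,0.4,0,0,0],[0,0,0.6,0,0,0]]]'

```text
time: 5.3
tool_pos: [532.0, 10.4, 70.2]
tcp_rot: [-180.0, 0.1, -171.0]
ft_force: [-0.2, -0.6, -2.8]
finger_gap: 17.8
grip_force: 59.2
```

Request:
play_rows --motion '[[[0,0,0.1,0,0,0],[0,0,0.2,0,0,0]]]'

```text
time: 5.5
tool_pos: [531.2, 10.4, 67.3]
tcp_rot: [-180.0, 0.0, -171.0]
ft_force: [-0.1, -0.3, -2.0]
finger_gap: 18.3
grip_force: 59.2
```

Request:
play_rows --motion '[[[0,0,0.1,0,0,0],[0,0,0.2,0,0,0],[0,0,0.2,0,0,0]]]'

```text
time: 5.8
tool_pos: [530.9, 10.5, 64.8]
tcp_rot: [180.0, -0.0, -171.0]
ft_force: [0.2, -0.8, -2.1]
finger_gap: 18.0
grip_force: 59.2
```

Request:
play_rows --motion '[[[0,0,0.1,0,0,0],[0,0,0.1,0,0,0]]]'

```text
time: 6.0
tool_pos: [531.1, 10.5, 64.2]
tcp_rot: [-180.0, 0.0, -171.0]
ft_force: [-1.4, 0.6, -0.2]
finger_gap: 18.0
grip_force: 59.5
```

Request:
play_rows --motion '[[[0,0,0.1,0,0,0],[0,0,0.1,0,0,0]]]'

```text
time: 6.2
tool_pos: [531.1, 10.5, 64.2]
tcp_rot: [-180.0, -0.0, -171.0]
ft_force: [-6.9, 0.1, 10.3]
finger_gap: 17.8
grip_force: 60.7
```

Request:
play_rows --motion '[[[0,0,0,0,0,0],[0,0,0,0,0,0],[0,0,0,0,0,0],[0,0,0,0,0,0]]]' --jaw 0.6

```text
time: 6.6
tool_pos: [531.1, 10.5, 62.9]
tcp_rot: [180.0, 0.0, -171.0]
ft_force: [-0.1, 1.2, -0.9]
finger_gap: 51.1
grip_force: 0.0
```

Request:
play_rows --motion '[[[0,0,-1.5,0,0,0],[0,0,-5,0,0,0],[0,0,-9,0,0,0],[0,0,-13,0,0,0],[0,0,-13,0,0,0]]]'

```text
time: 7.1
tool_pos: [535.0, 10.2, 201.6]
tcp_rot: [-179.8, 0.7, -171.0]
ft_force: [0.8, -0.3, 0.2]
finger_gap: 51.2
grip_force: 0.0
```

```bash
python3 - <<'E'
from h import *
from bench import sensors, optics
s=sensors.sense(); w=optics.snapshot("wrist"); pickle.dump((s,w),open("w3.pkl","wb"))
print(s["tool_pos"],s["tcp_rot"],s["ft_force"],s["finger_gap"])
cv2.imwrite("pics/w3.png",w["pixels"][:,:,::-1])
E
```

```text
[535.00537991  10.24490003 201.57103862] [-179.83743378    0.68902468 -171.03064421] [ 0.78155791 -0.26396483  0.15836029] 51.17824637723784
```

View pics/w3.png

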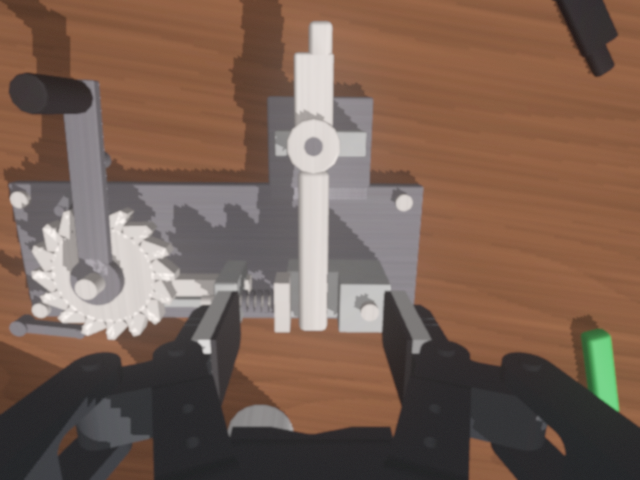

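The blank lies on both rests. Its boss is at (314,146) over the front rest and the handle is between the jaws, with the sliding face at column 290 and the anvil face at 339. Next I'll cage the knob, whose top is at (30,93).

Request:
play_rows --motion '[[[1.5,-2.8,0,0,0,0.8],[3,-5.6,0.5,0,0,1.6],[4.6,-8.4,1.5,0,0,2.5],[6.1,-11.2,3,0,0,3.7],[7.6,-13.9,4.3,0,0,3.7]]]'

```text
time: 7.65
tool_pos: [476.5, -139.5, 149.0]
tcp_rot: [180.0, -0.1, -174.8]
ft_force: [0.0, 0.3, -0.4]
finger_gap: 51.5
grip_force: 0.0
```

Request:
play_rows --motion '[[[0,0,0,0,0,0],[0,0,0,0,0,0],[0,0,0,0,0,0]]]'

```text
time: 7.95
tool_pos: [477.9, -138.1, 150.3]
tcp_rot: [180.0, 0.0, -174.7]
ft_force: [0.2, -0.4, 0.5]
finger_gap: 51.4
grip_force: 0.0
```

```bash
python3 - <<'E'
from h import *
from bench import sensors, optics
s=sensors.sense(); w=optics.snapshot("wrist"); pickle.dump((s,w),open("w4.pkl","wb"))
print(s["tool_pos"],s["tcp_rot"],s["ft_force"],s["joint_pos"].round())
cv2.imwrite("pics/w4.png",w["pixels"][:,:,::-1])
E
```

```text
[ 477.91337288 -138.07761748  150.26916678] [ 1.79985513e+02  1.79976681e-02 -1.74719121e+02] [ 0.176093   -0.41685807  0.51763123] [ -22.   -4.  108.    0.   76. -117.]
```

View pics/w4.png

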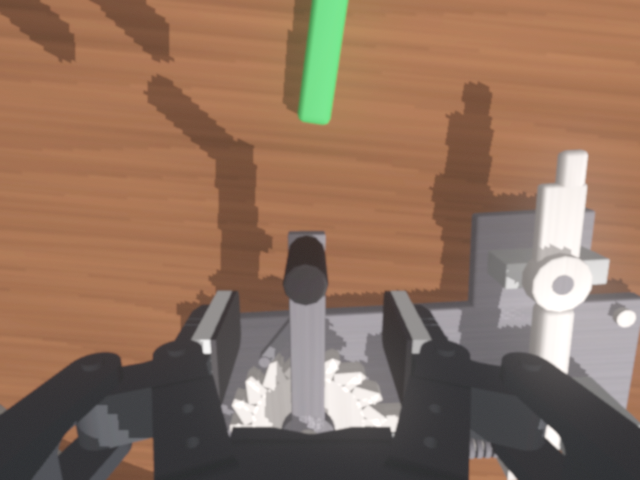

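The knob's top is at (306,284), between the fingers and on the lever's axis. Joint 6 is at -117°, so I'll sweep with a fixed yaw of about 197°.

```bash
cat >> h.py <<'E'
AX=np.array([597.5,-128.]);TH=np.radians(8.9)
def knob(q,r=120.): a=TH+2.79+q; return AX+r*np.array([np.cos(a),np.sin(a)])
def q_of(p): 
    d=np.asarray(p)[:2]-AX; return (np.arctan2(d[1],d[0])-TH-2.79+np.pi)%(2*np.pi)-np.pi, np.hypot(*d)
def tang(q): a=TH+2.79+q; return np.array([-np.sin(a),np.cos(a)])
def shift(p0,p1,psi):
    c,s=np.cos(np.radians(psi)),np.sin(np.radians(psi)); d=np.asarray(p1)-np.asarray(p0)[:2]; return np.array([c*d[0]+s*d[1],s*d[0]-c*d[1]])/10
E
python3 - <<'E'
from h import *
s,w=pickle.load(open("w4.pkl","rb")); c=wrist(s,w)
k=ray(c,306,286,105); print(k,q_of(k),"shift now",shift(s["tool_pos"],k[:2],185.3))
k0=k[:2]; 
for q in np.arange(-0.1,1.16,0.05): print(round(q,2),knob(q).round(1),shift(knob(0),knob(q),197).round(2))
E
```

```text
[ 478.97581853 -140.19984261  105.        ] (np.float64(0.29882838403738354), np.float64(119.15039971444673)) shift now [-0.08618722 -0.22112907]
-0.1 [482.7 -93. ] [-0.62  1.03]
-0.05 [481.1 -98.7] [-0.3   0.52]
0.0 [ 479.8 -104.6] [-0.  0.]
0.05 [ 478.8 -110.5] [ 0.27 -0.54]
0.1 [ 478.1 -116.5] [ 0.51 -1.08]
0.15 [ 477.6 -122.5] [ 0.73 -1.64]
0.2 [ 477.5 -128.4] [ 0.92 -2.21]
0.25 [ 477.7 -134.4] [ 1.08 -2.79]
0.3 [ 478.1 -140.4] [ 1.21 -3.38]
0.35 [ 478.9 -146.4] [ 1.31 -3.97]
0.4 [ 480.  -152.3] [ 1.38 -4.56]
0.45 [ 481.3 -158.1] [ 1.42 -5.16]
0.5 [ 483.  -163.9] [ 1.43 -5.76]
0.55 [ 484.9 -169.6] [ 1.41 -6.36]
0.6 [ 487.1 -175.1] [ 1.36 -6.96]
0.65 [ 489.6 -180.6] [ 1.28 -7.56]
0.7 [ 492.4 -185.9] [ 1.17 -8.15]
0.75 [ 495.4 -191.1] [ 1.03 -8.73]
0.8 [ 498.7 -196.1] [ 0.87 -9.31]
0.85 [ 502.2 -201. ] [ 0.67 -9.87]
0.9 [ 506.  -205.6] [  0.45 -10.43]
0.95 [ 510.  -210.1] [  0.2  -10.97]
1.0 [ 514.2 -214.4] [ -0.08 -11.51]
1.05 [ 518.6 -218.4] [ -0.39 -12.02]
1.1 [ 523.3 -222.3] [ -0.72 -12.52]
1.15 [ 528.1 -225.9] [ -1.07 -13.01]
```

Request:
play_rows --motion '[[[0,-0.2,0,0,0,-6],[0,-0.2,0,0,0,-12],[0,-0.2,2.5,0,0,-12],[0,-0.2,5,0,0,-12],[0,-0.2,6.8,0,0,-12]]]'

```text
time: 8.5
tool_pos: [478.0, -139.5, 81.1]
tcp_rot: [180.0, -0.0, -162.6]
ft_force: [0.4, 0.6, 0.3]
finger_gap: 51.0
grip_force: 0.0
```

Request:
play_rows --motion '[[[0,0,0,0,0,0],[0,0,0,0,0,0],[0,0,0,0,0,0]]]' --jaw 0.29 --squeeze 20

```text
time: 8.8
tool_pos: [479.0, -140.7, 83.6]
tcp_rot: [-179.9, 0.1, -162.7]
ft_force: [-0.2, -1.1, 0.3]
finger_gap: 24.7
grip_force: 0.0
```

Request:
play_rows --motion '[[[-0.2,0.6,0,0,0,0],[-0.45,1.2,0,0,0,0],[-0.7,1.8,0,0,0,0],[-0.95,2.3,0,0,0,0],[-0.95,2.3,0,0,0,0]]]'

```text
time: 9.3
tool_pos: [480.1, -114.9, 82.0]
tcp_rot: [180.0, 0.0, -162.7]
ft_force: [-0.6, -0.7, -0.2]
finger_gap: 24.6
grip_force: 0.0
```

Request:
play_rows --motion '[[[-0.25,0.5,0,0,0,0],[-0.4,0.8,0,0,0,0],[-0.5,1.0,0,0,0,0],[-0.5,1.0,0,0,0,0]]]'

```text
time: 9.7
tool_pos: [481.9, -104.5, 82.0]
tcp_rot: [180.0, 0.0, -162.7]
ft_force: [0.1, -0.0, -0.4]
finger_gap: 25.3
grip_force: 0.0
```

Request:
play_rows --motion '[[[-0.05,0.1,0,0,0,0],[-0.1,0.2,0,0,0,0],[-0.1,0.2,0,0,0,0]]]'

```text
time: 10.0
tool_pos: [482.2, -102.6, 81.9]
tcp_rot: [180.0, -0.0, -162.7]
ft_force: [-0.6, -0.4, 0.3]
finger_gap: 24.8
grip_force: 0.0
```

Request:
play_rows --motion '[[[-0.05,0.1,0,0,0,0],[-0.1,0.2,0,0,0,0],[-0.1,0.2,0,0,0,0]]]'

```text
time: 10.3
tool_pos: [482.4, -101.7, 82.0]
tcp_rot: [-179.9, -0.1, -162.7]
ft_force: [-1.9, -8.3, -0.2]
finger_gap: 24.8
grip_force: 3.5
```

Request:
play_rows --motion '[[[0.5,-1.6,0,0,0,0],[0.9,-2.7,0,0,0,0],[1.2,-3.9,0,0,0,0],[1.4,-5.1,0,0,0,0],[1.4,-6.2,0,0,0,0]]]'

```text
time: 10.8
tool_pos: [487.4, -164.7, 81.7]
tcp_rot: [180.0, -0.0, -162.8]
ft_force: [-1.9, 2.3, 0.2]
finger_gap: 25.1
grip_force: 1.2
```

Request:
play_rows --motion '[[[0,-0.6,0,0,0,0],[-0.1,-1.3,0,0,0,0],[-0.1,-1.3,0,0,0,0],[-0.1,-1.3,0,0,0,0]]]'

```text
time: 11.2
tool_pos: [493.1, -176.1, 82.3]
tcp_rot: [-180.0, 0.1, -162.7]
ft_force: [0.2, -0.2, 0.1]
finger_gap: 24.7
grip_force: 0.0
```

Request:
play_rows --motion '[[[-0.2,-1.2,0,0,0,0],[-0.5,-2.4,0,0,0,0],[-0.8,-3.4,0,0,0,0],[-1.3,-4.4,0,0,0,0]]]'

```text
time: 11.6
tool_pos: [518.3, -215.0, 81.9]
tcp_rot: [180.0, -0.0, -162.8]
ft_force: [-2.9, 2.3, -0.5]
finger_gap: 24.5
grip_force: 1.4
```

Request:
play_rows --motion '[[[0,0,0,0,0,0],[0,0,0,0,0,0]]]'

```text
time: 11.8
tool_pos: [518.5, -214.6, 82.1]
tcp_rot: [-180.0, 0.0, -162.8]
ft_force: [0.4, 0.4, 0.2]
finger_gap: 24.7
grip_force: 0.0
```

```bash
python3 - <<'E'
from h import *
from bench import sensors
s=sensors.sense(); print(s["tool_pos"],q_of(s["tool_pos"]),s["ft_force"]@[*tang(.98),0])
for p in ([482.4,-101.7],): print(q_of(p))
E
```

```text
[ 518.4688121  -214.55763385   82.1408877 ] (np.float64(1.027077872430862), np.float64(117.20986578761455)) 0.05837975824824043
(np.float64(-0.028382045174542014), np.float64(118.0665066816157))
```

Request:
play_rows --motion '[[[0.9,2.6,0,0,0,0],[1.3,4.9,0,0,0,0],[1.4,7.3,0,0,0,0],[0.9,9.7,0,0,0,0],[0,11.7,0,0,0,0]]]'

```text
time: 12.3
tool_pos: [482.6, -101.5, 82.1]
tcp_rot: [-180.0, 0.0, -162.7]
ft_force: [-0.5, -2.6, -0.5]
finger_gap: 24.7
grip_force: 2.3
```

Request:
play_rows --motion '[[[0,0,0,0,0,0],[0,0,0,0,0,0]]]'

```text
time: 12.5
tool_pos: [483.4, -101.8, 82.3]
tcp_rot: [-180.0, 0.0, -162.7]
ft_force: [0.5, -0.0, 0.1]
finger_gap: 24.9
grip_force: 0.0
```

Request:
play_rows --motion '[[[0.5,-1.4,0,0,0,0],[0.9,-2.5,0,0,0,0],[1.2,-3.7,0,0,0,0],[1.4,-4.9,0,0,0,0],[1.4,-6.0,0,0,0,0]]]'

```text
time: 13.0
tool_pos: [486.2, -164.7, 81.2]
tcp_rot: [179.9, -0.1, -162.8]
ft_force: [-6.4, 4.2, 0.5]
finger_gap: 24.7
grip_force: 2.9
```

Request:
play_rows --motion '[[[0,-0.5,0,0,0,0],[-0.1,-1.0,0,0,0,0],[-0.1,-1.2,0,0,0,0],[-0.1,-1.2,0,0,0,0],[-0.1,-1.2,0,0,0,0]]]'

```text
time: 13.5
tool_pos: [490.9, -175.5, 81.1]
tcp_rot: [179.9, -0.1, -162.8]
ft_force: [-5.1, 2.6, 0.1]
finger_gap: 24.5
grip_force: 2.1
```

```bash
python3 - <<'E'
from h import *
from bench import sensors
s=sensors.sense(); q=q_of(s["tool_pos"]);print(s["tool_pos"],q,s["ft_force"],s["ft_force"]@[*tang(q[0]),0])
E
```

```text
[ 490.8675024  -175.47159761   81.05433056] (np.float64(0.6151041142733282), np.float64(116.72207214132648)) [-5.05146307  2.57461877  0.07082693] -4.406527768580652
```

Request:
play_rows --motion '[[[-0.2,-1.2,0,0,0,0],[-0.5,-2.4,0,0,0,0],[-0.8,-3.3,0,0,0,0],[-1.0,-3.9,0,0,0,0],[-1.0,-3.9,0,0,0,0]]]'

```text
time: 14.0
tool_pos: [511.6, -209.7, 80.6]
tcp_rot: [179.8, -0.2, -162.8]
ft_force: [-5.8, 5.3, 0.5]
finger_gap: 24.9
grip_force: 2.9
```

Request:
play_rows --motion '[[[-0.1,-0.2,0,0,0,0],[-0.2,-0.4,0,0,0,0],[-0.2,-0.4,0,0,0,0],[-0.2,-0.4,0,0,0,0]]]'

```text
time: 14.4
tool_pos: [514.2, -212.2, 80.5]
tcp_rot: [179.8, -0.2, -162.8]
ft_force: [-6.7, 5.7, -0.3]
finger_gap: 24.4
grip_force: 3.8
```

```bash
sed -i 's/597.5,-128/600.5,-128/' h.py; python3 - <<'E'
from h import *
from bench import sensors
s=sensors.sense(); q=q_of(s["tool_pos"]);print(s["tool_pos"],q,s["ft_force"],s["ft_force"]@[*tang(q[0]),0])
p=[507.0,-203.0]
E
```

```text
[ 514.16900556 -212.22153384   80.45382989] (np.float64(0.969288751729982), np.float64(120.60807337670501)) [-6.69660417  5.66329067 -0.26272059] -8.730060605263459
```

Request:
play_rows --motion '[[[-0.1,-0.2,0,0,0,0],[-0.2,-0.4,0,0,0,0],[-0.2,-0.4,0,0,0,0],[-0.2,-0.4,0,0,0,0],[-0.2,-0.4,0,0,0,0]]]'

```text
time: 14.9
tool_pos: [517.1, -215.4, 80.4]
tcp_rot: [179.7, -0.2, -162.8]
ft_force: [-8.2, 5.0, 1.0]
finger_gap: 24.6
grip_force: 4.1
```

```bash
python3 - <<'E'
from h import *
from bench import sensors
s=sensors.sense(); q=q_of(s["tool_pos"]);print(s["tool_pos"],q,s["ft_force"],s["ft_force"]@[*tang(q[0]),0])
E
```

```text
[ 517.07729097 -215.39701347   80.39629774] (np.float64(1.0049183916878484), np.float64(120.82047154562356)) [-8.19721763  5.02529244  1.03360194] -9.399366134966266
```

Request:
play_rows --motion '[[[-0.1,-0.2,0,0,0,0],[-0.2,-0.3,0,0,0,0],[-0.2,-0.3,0,0,0,0]]]'

```text
time: 15.2
tool_pos: [519.8, -217.4, 80.3]
tcp_rot: [179.7, -0.2, -162.8]
ft_force: [-8.7, 7.5, 1.5]
finger_gap: 24.8
grip_force: 4.6
```

Request:
play_rows --motion '[[[0.5,1.3,0,0,0,0],[1.0,2.7,0,0,0,0],[1.4,4.0,0,0,0,0],[1.7,5.4,0,0,0,0],[1.8,6.6,0,0,0,0]]]'

```text
time: 15.7
tool_pos: [485.1, -161.1, 82.0]
tcp_rot: [-180.0, 0.0, -162.8]
ft_force: [-0.9, -1.5, -0.9]
finger_gap: 24.9
grip_force: 0.6
```

Request:
play_rows --motion '[[[-0.1,1.2,0,0,0,0],[-0.3,2.4,0,0,0,0],[-0.7,3.6,0,0,0,0],[-1.2,4.7,0,0,0,0],[-1.5,5.4,0,0,0,0]]]'

```text
time: 16.2
tool_pos: [484.1, -102.9, 82.1]
tcp_rot: [180.0, 0.0, -162.7]
ft_force: [-0.7, -1.3, -0.2]
finger_gap: 24.7
grip_force: 0.6
```

Request:
play_rows --motion '[[[0,0,0,0,0,0],[0,0,0,0,0,0]]]'

```text
time: 16.4
tool_pos: [484.0, -103.9, 82.0]
tcp_rot: [-180.0, 0.0, -162.7]
ft_force: [-0.1, 0.7, 0.5]
finger_gap: 24.2
grip_force: 0.0
```

```bash
python3 - <<'E'
from h import *
from bench import sensors
s=sensors.sense(); q=q_of(s["tool_pos"]);print(s["tool_pos"],q,s["ft_force"],s["ft_force"]@[*tang(q[0]),0])
E
```

```text
[ 484.01985814 -103.93726377   82.04257204] (np.float64(-0.007458263788032049), np.float64(118.93964319428784)) [-0.14361769  0.70212932  0.54607321] -0.6585549298599598
```

Request:
play_rows --motion '[[[0.4,-0.8,0,0,0,0],[0.7,-1.5,0,0,0,0],[0.8,-2.1,0,0,0,0],[0.8,-2.1,0,0,0,0],[0.8,-2.1,0,0,0,0]]]'

```text
time: 16.9
tool_pos: [480.7, -126.4, 81.4]
tcp_rot: [179.8, -0.2, -162.8]
ft_force: [-7.3, 8.2, 6.2]
finger_gap: 24.8
grip_force: 4.9
```

```bash
python3 - <<'E'
from h import *
from bench import sensors
s=sensors.sense(); q=q_of(s["tool_pos"]);print(s["tool_pos"],q,s["ft_force"],s["ft_force"]@[*tang(q[0]),0])
E
```

```text
[ 480.65219319 -126.41346558   81.42300892] (np.float64(0.18302121387303227), np.float64(119.85830754722619)) [-7.34203956  8.17150261  6.197127  ] -8.07360196424934
```

Request:
play_rows --motion '[[[-0.3,0.8,0,0,0,0],[-0.6,1.6,0,0,0,0],[-0.9,2.2,0,0,0,0],[-0.95,2.4,0,0,0,0],[-0.95,2.4,0,0,0,0]]]'

```text
time: 17.4
tool_pos: [484.7, -101.0, 82.2]
tcp_rot: [-180.0, 0.0, -162.7]
ft_force: [1.1, -1.3, -0.6]
finger_gap: 24.9
grip_force: 0.7
```

Request:
play_rows --motion '[[[0,0.1,0,0,0,0],[0,0.2,0,0,0,0],[0,0.2,0,0,0,0],[0,0.2,0,0,0,0]]]'

```text
time: 17.8
tool_pos: [484.7, -100.9, 82.3]
tcp_rot: [-179.8, 0.1, -162.8]
ft_force: [4.7, -10.0, -6.3]
finger_gap: 25.1
grip_force: 5.6
```

Request:
play_rows --motion '[[[0,-0.4,0,0,0,0],[0,-0.4,0,0,0,0],[0,-0.4,0,0,0,0],[0,-0.4,0,0,0,0]]]' --jaw 0.6

```text
time: 18.2
tool_pos: [484.8, -102.6, 81.9]
tcp_rot: [180.0, -0.0, -162.7]
ft_force: [-0.0, -0.1, 0.1]
finger_gap: 51.5
grip_force: 0.0
```

Request:
play_rows --motion '[[[0,0,-2,0,0,0],[0,0,-6,0,0,0],[0,0,-10,0,0,0],[0,0,-14,0,0,0],[0,0,-14,0,0,0]]]'

```text
time: 18.7
tool_pos: [488.1, -103.6, 229.0]
tcp_rot: [-179.6, 0.5, -162.7]
ft_force: [1.5, -0.4, 1.0]
finger_gap: 51.2
grip_force: 0.0
```

Request:
play_rows --motion '[[[0,0,0,0,0,0],[0,0,0,0,0,0]]]'

```text
time: 18.9
tool_pos: [484.3, -102.5, 220.8]
tcp_rot: [179.9, -0.1, -162.7]
ft_force: [-0.4, -0.3, -0.8]
finger_gap: 51.3
grip_force: 0.0
```

```bash
python3 - <<'E'
from h import *
from bench import sensors, optics
s=sensors.sense(); w=optics.snapshot("wrist"); pickle.dump((s,w),open("w5.pkl","wb"))
print(s["tool_pos"],s["tcp_rot"],s["ft_force"])
cv2.imwrite("pics/w5.png",w["pixels"][:,:,::-1])
E
```

```text
[ 484.25994916 -102.51667044  220.76302789] [ 1.79936986e+02 -8.43258695e-02 -1.62726076e+02] [-0.41976521 -0.2919451  -0.79072193]
```

View pics/w5.png

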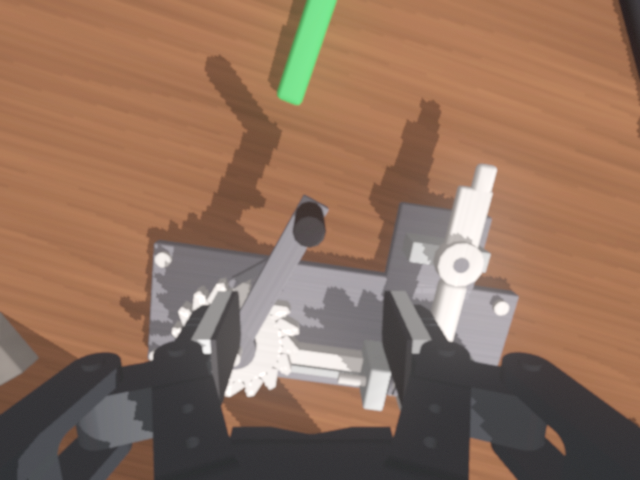

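The knob, at (309,222), is at the back stop. The boss, at (461,264), is over the front rest, and the handle runs straight into the jaws. I'll hand it in.

```bash
python3 -c "
from bench import job
print(job.hand_in())"
```

```text
the job is handed in; nothing more can be done
None
```

The blank is clamped at the fourth click, where the knob pushed back with about 8.7 N. I left the lever on its back stop, touched nothing else, and handed the job in at about 19 s; no verdict came back.

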